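Snap the hold clip onto the tube stand

TASK

Mark the tube stand as taken: pick up the red-handled snap clip and push it gently straight down over the steel strap loop on the stand until the strap is right home in the throat and the brass gate has flicked shut beneath it. Then tug the clip up lightly so that the shut gate takes the pull, settle it back down and let go, leaving it upright on the loop. Never lean hard on the stand, and leave the tubes and everything else on the table alone.

Things in the scene. Friction and masses are not known exactly. Their poses are not given: they have to be found in the camera images.
- clip_grip (a point): Centre of the snap clip's handle, a red bakelite block 30 mm (clip x) by 36 mm (clip y) by 42 mm tall on a 44 mm wide finger guard (its top 21 mm below this point); grip it from above, fingers closing along x. The loose clip (0.14 to 0.22 kg, 86 mm tall) stands upright, mouth down, on a fixed 4 mm cork pad. Axes: x across the mouth, y along the bar to be caught, z up.
- clip: The snap clip; origin at its feet, 65 mm below clip_grip, same axes. Below the guard is a steel inverted U, x -17 to 14 mm, 24 mm deep along y. Its mouth at the feet is 20 mm wide (x = -11 to +9 mm) and narrows to a throat 11 mm wide centred on x = 0 in the top 9 mm, under a flat ceiling 33 mm above the feet.
- clip_throat (a point): Middle of the ceiling of the clip's throat, 32 mm below clip_grip and 33 mm above the feet, same axes. When the clip is home, the strap's top face touches this ceiling.
- gate (a joint): Brass wire gate across the mouth, hinged on the -x leg 5 mm above the feet, tip on the +x leg 12 mm above them. Angle, rad: 0 shut, up to 1.15 as the tip swings up inside; sprung shut, never swings down. A bar pushed in opens it against 3 to 8 N; with its top 4 mm or less below the ceiling the gate flicks shut under it. The shut clip lifts about 15 mm off its seat before the gate meets the strap.
- stand: Fixed grey steel stand: base plate 90 mm (x) by 230 mm (y) by 10 mm, origin under its middle on the table, z up. It carries the strap loop (at y = -72 mm) and a row of three 34 mm square tube sockets (y = 7, 45, 83 mm), 34 mm tall. Clip and stand must not press on each other with over 35 N; 8 to 15 N is plenty to push home, 5 to 12 N for the tug.
- loop_foot (a point): Top of the base plate straight below the middle of the loop; axes as the stand. The loop: steel strap 8 mm wide (x), 5 mm thick, level along y, on two legs 46 mm apart. Its height is set by hand and NOT reported: strap top 42 to 60 mm above this point; find it by touch. Rigid under load. The clip fits with its x along the stand's x, either way round, within 5 degrees.
- tube1: Loose vacuum tube, glass on a black base, 30 mm across, 80 mm tall, upright in the socket at stand y = 7 mm; origin under its middle. Leave alone.
- tube2: The same, in the socket at stand y = 45 mm.
- tube3: The same, in the socket at stand y = 83 mm.
- button_a: Loose red bakelite selector button, 28 mm across, 18 mm tall, origin under its middle. Bystander.
- button_b: Another such button. Bystander.
- adapter: Loose brass spindle adapter, 38 mm across, 26 mm tall, origin under its middle. Bystander.
- fuse_holder: Loose cream ceramic fuse holder, 26 by 60 by 24 mm, origin under its middle. Bystander.
- tone_arm: Loose chrome tone arm lying along its y axis, 260 mm long, 30 mm tall, origin near its middle on the table. Bystander.
Things that resemble listed ones, but are neither listed nor needed, are in the scene too. What is shaped like the stand but blue or pink is not meant.

How it is judged:
By the outcome, as a careful person would: the job done as asked, in the order asked, and still so for the second after the job is handed in, with the robot touching nothing.
It also fails if it takes over 58 s, if anything falls off the work surface, if the arm or the gripper's body presses on something with over 40 N, if the wrist force passes 120 N, or if a joint passes its speed limit or range.

ROBOT

A 6-joint arm with a two-finger parallel gripper is mounted at the origin on the work surface. World frame = base frame: x ahead of the robot, y to its left, z up, the work surface at z = 0. Lengths are in m, angles in rad, forces in N, time in s.
With the tool pointing down it reaches from about 0.375 to 0.925 m from the base axis. Payload 5.7 kg.
Tool frame: the origin (TCP) lies at the centre of the arm's flange, where the gripper is bolted on; the fingertips stand 182 mm ahead of it and the grasp point (between the pads) lies 163 mm ahead of it; z points along the fingers, y is the direction in which the jaws open and shut (so a half turn about z gives the same grasp; the last joint's range is limited). The gripper opens to 88 mm and grips with 3 to 60 N. Pads are 20 mm wide; open, the fingers measure 115 mm over their backs; the gripper's body (75 mm by 178 mm) begins 61 mm behind the grasp point.
Start: joints at [-1.422, 0.359, 1.51, -0, 1.272, -0.115], TCP at [0.156, -0.579, 0.405] pointing down, gripper open.
Joint ranges: [-2.97, 2.97], [-1.01, 2.36], [0.21, 2.38], [-0.96, 4.11], [0.2, 2.71], [-2.98, 2.98]. Speed limits (rad/s): [2.39, 2.39, 3.14, 3.14, 3.14, 3.14].

INTERFACE

Orientations are given as a unit quaternion [w, x, y, z].
In Python, from bench import * gives the robot as it stands.
- The arm moves only by the tool send_rows, never from a script. Its argument "deltas" is a list of rows, each a list of 5 numbers: the closure in counts, from 0 (fully open) to 255 (shut), then the shift along the tool's x, y, z in mm, then the turn about the tool's z in rad. In form: [[jaw, x, y, z, roll], ...]. A call has 1 to 12 rows; each row is the pose to reach, as a shift and turn from the pose commanded when the call began, along the tool's axes at that moment; what a row does not reach only later rows make up. A row lasts 1/12 s, in which the tool goes at most 41.7 mm and 7.16 degrees, less where a joint would pass 70% of its speed; a pose out of reach is approached as far as the arm can. A call with a gripper value outside its range is refused whole. The fingers move at their own pace and stop on an object; "force" is the grip in N (left out, the last holds). Time passes only in rows, so rows that repeat a pose let the fingers close. It gives the time, the measured TCP pose, the force and the opening at its end, in the units of the state.
- get_obs(): the state, without advancing time (a new reading comes with each control period).
- get_image(name): name is "scene" or "top" or "wrist"; returns the picture (480x640x3 uint8, red, green, blue); there is no depth.
- get_calibration(name): a dict with "K" (3x3 intrinsics, pixels), "camera_from_world" (4x4, takes a point from world to camera coordinates). Camera axes: x right, y down, z forward; pixel columns grow to the right and rows downward; lengths in m; the calibration is good to about 2 mm. A picture is of the moment at which its call begins: read the wrist's pose just before it. get_calibration takes no time and is no camera call; for the wrist camera it gives the pose at the moment of the call.
- job_done(): hands the job in, once; it reports no verdict.
The state is a dict: "time": time; "joints": joint angles; "qd": joint speeds; "joint_efforts": joint torques, N m; "tcp_pos": TCP position; "orientation": TCP orientation; "contact_force": force on the tool from outside, world axes, zero at the start; "wrist_torque": the same for the moment, N m; "grip_width": finger opening in m.
Only numpy, scipy, OpenCV 4.12 (cv2) and the standard library are available. Lean on these libraries where they do the work, as an engineer would, in place of code of your own. Each camera call takes 0.05 s, during which the arm holds its last target.

## Working session

There is one attempt and no reset: what is moved stays moved. The work goes in short steps, Python scripts to look and compute and a tool call to move; the robot and the scene stay as the last step left them, time stands still between calls to the robot, and variables do not carry over. Pictures are saved under pics/ and viewed, and the job is handed in when it is done.

Besides the shell and the picture viewer there is one more tool, called as a command line: name --pt "numbers of a row" for each row, then --argument value for the rest. send_rows: Moves the arm, as the interface text tells. Its arguments: {"type":"object","properties":{"deltas":{"type":"array"},"force":{"type":"number"}},"required":["deltas"]}

```bash
mkdir -p pics; ls
cat > h.py <<'E'
from bench import *
import numpy as np, cv2
def save(n,im): cv2.imwrite('pics/'+n+'.png',im[...,::-1])
E
python3 - <<'E'
from h import *
for n in ['scene','top']:
    im=get_image(n); save(n+'0',im); np.save(n+'0.npy',im)
    c=get_calibration(n); print(n,np.round(c['K'],1).tolist(),np.round(c['camera_from_world'],3).tolist())
print(get_obs())
E
```

```text
pics
scene [[619.0, 0.0, 326.0], [0.0, 619.0, 231.2], [0.0, 0.0, 1.0]] [[0.767, 0.641, 0.018, -0.44], [0.428, -0.49, -0.759, -0.181], [-0.478, 0.59, -0.65, 1.446], [0.0, 0.0, 0.0, 1.0]]
top [[545.7, 0.0, 323.3], [0.0, 545.7, 237.8], [0.0, 0.0, 1.0]] [[-0.005, -1.0, 0.031, -0.001], [-0.994, 0.002, -0.107, 0.552], [0.107, -0.031, -0.994, 0.968], [0.0, 0.0, 0.0, 1.0]]
{'time': 0.1, 'joints': array([-1.42210962e+00,  3.59434006e-01,  1.51132163e+00,  6.65749046e-06,
        1.27245641e+00, -1.15106554e-01]), 'qd': array([-0.00017893, -0.00172632, -0.00148778,  0.00122835,  0.00098784,
       -0.00027842]), 'joint_efforts': array([-3.53809519e-04, -5.16358352e+01, -2.71406919e+01,  6.76149479e-02,
        2.77527067e-02, -3.23524785e-05]), 'tcp_pos': array([ 0.15638984, -0.57893451,  0.40389375]), 'orientation': array([-8.09637424e-04,  9.91314046e-01,  1.31513519e-01, -1.04137966e-05]), 'contact_force': array([-0.87411273, -0.15909919, -0.47041893]), 'wrist_torque': array([0.0105613 , 0.04654073, 0.0225357 ]), 'grip_width': 0.08781287198849493}
```

View pics/scene0.png

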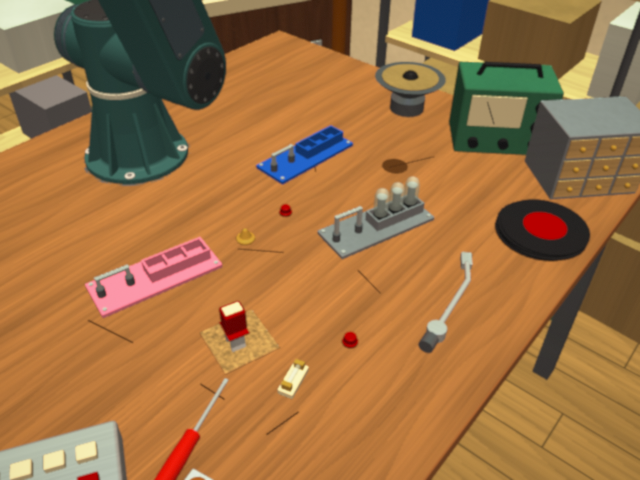

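View pics/top0.png

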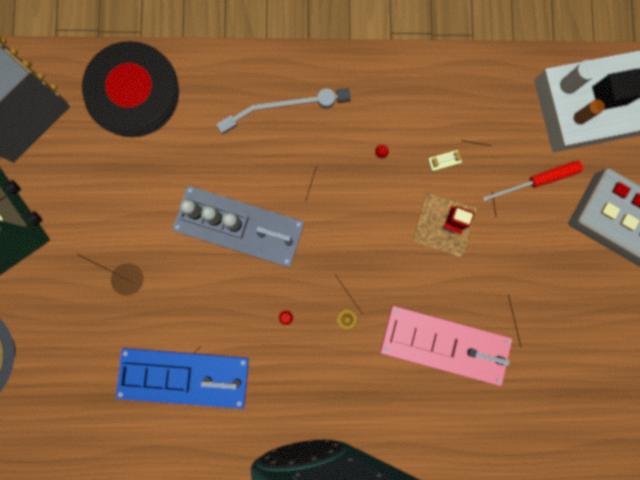

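The grey stand shows in top at (238,226), its strap at (274,236). The blue (183,378) and pink (447,345) stands are decoys. Candidates for the clip in top:
- red block on the cork pad, (459,218)
- buttons, (382,151) and (286,318)
- red screwdriver handle, (556,174)

By the description the clip is the block on the cork, so I'll check that in a close crop.

Run:
```python
from h import *
s=np.load('scene0.npy');t=np.load('top0.npy')
a=cv2.resize(s[290:380,190:290],(400,360),interpolation=cv2.INTER_CUBIC)
b=cv2.resize(t[185:265,405:485],(360,360),interpolation=cv2.INTER_CUBIC)
save('crop1',np.hstack([a,b]))
a=cv2.resize(s[170:260,310:440],(520,360),interpolation=cv2.INTER_CUBIC)
save('crop2',a)
b=cv2.resize(t[180:270,165:310],(725,450),interpolation=cv2.INTER_CUBIC)
save('crop3',b)
```

```text
(no output)
```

View pics/crop1.png

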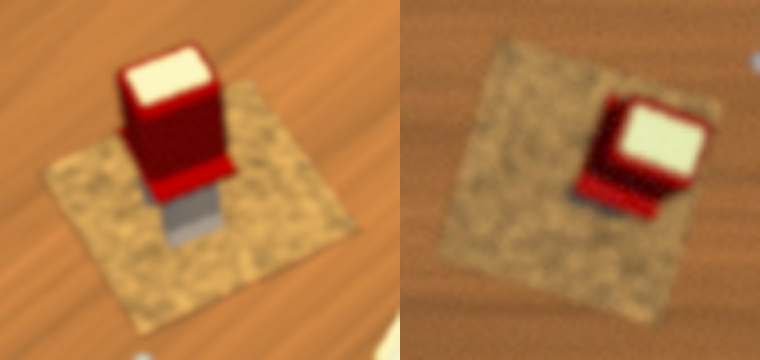

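View pics/crop2.png

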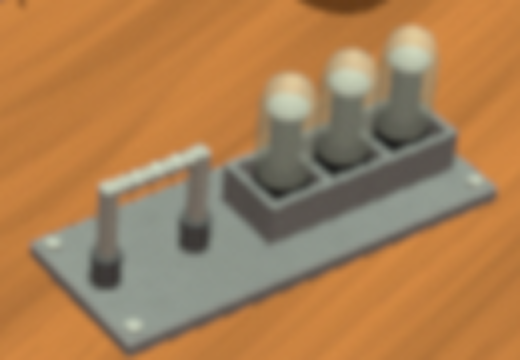

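View pics/crop3.png

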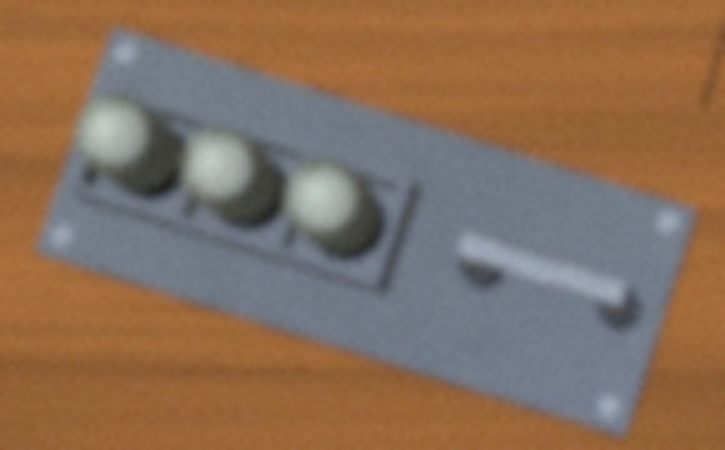

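The crop shows a red block with a cream-labelled top, a red guard and a steel U below, standing on cork, so it is the clip. Next I'll get rough positions and the wrist camera geometry.

```bash
cat >> h.py <<'E'
def ray(c,u,v,z):
    K=c['K'];T=c['camera_from_world'];R=T[:3,:3];o=-R.T@T[:3,3]
    d=R.T@np.linalg.inv(K)@np.array([u,v,1.]);return o+d*(z-o[2])/d[2]
def proj(c,p):
    T=c['camera_from_world'];q=c['K']@(T[:3,:3]@np.asarray(p)+T[:3,3]);return q[:2]/q[2]
from scipy.spatial.transform import Rotation as Ro
def tcpR(o): return Ro.from_quat(np.roll(o['orientation'],-1)).as_matrix()
E
python3 - <<'E'
from h import *
t=np.load('top0.npy');s=np.load('scene0.npy');c=get_calibration('top');cs=get_calibration('scene')
# label centroid
for nm,im,cc,roi in [('top',t,c,(195,240,440,480)),('scene',s,cs,(295,330,215,250))]:
    r=im[roi[0]:roi[1],roi[2]:roi[3]].astype(int)
    m=((r[...,0]>190)&(r[...,1]>190)&(r[...,2]>120)).astype(np.uint8)
    M=cv2.moments(m,True);u=M['m10']/M['m00']+roi[2];v=M['m01']/M['m00']+roi[0]
    print(nm,M['m00'],u,v,ray(cc,u,v,.09), cv2.minAreaRect(np.argwhere(m)[:,::-1].astype(np.float32)))
# stand screws
hsv=cv2.cvtColor(t,cv2.COLOR_RGB2HSV)
for (u,v) in [(124,50),(60,234),(668,220),(608,406)]:
    print(ray(c,165+u/5-.5,180+v/5-.5,.010))
for (u,v) in [(470,245),(620,293)]:
    print('strap',ray(c,165+u/5-.5,180+v/5-.5,.062))
w=get_calibration('wrist');T=w['camera_from_world'];o=get_obs();R=tcpR(o)
print('cam in tcp',R.T@(-T[:3,:3].T@T[:3,3]-o['tcp_pos']),(R.T@T[:3,:3].T).round(3),w['K'])
print('toolR',R.round(3))
E
```

```text
top 147.0 462.95238095238096 215.76190476190476 [ 0.5833089 -0.2438307  0.09     ] ((23.017240524291992, 20.70689582824707), (15.412713050842285, 9.470462799072266), 21.801406860351562)
scene 156.0 231.71794871794873 308.4551282051282 [ 0.58452243 -0.24489844  0.09      ] ((16.664384841918945, 13.438356399536133), (8.778087615966797, 18.492502212524414), 69.44395446777344)
[0.645039   0.24649717 0.01      ]
[0.575793   0.26858973 0.01      ]
[0.58079314 0.04354363 0.01      ]
[0.51134661 0.06575739 0.01      ]
strap [0.5649769  0.11258573 0.062     ]
strap [0.54784075 0.05969929 0.062     ]
cam in tcp [0.07415936 0.00043795 0.01940677] [[-0.    -0.963 -0.271]
 [ 1.    -0.     0.001]
 [-0.001 -0.271  0.963]] [[344.13754178   0.         319.99404699]
 [  0.         344.13754178 237.86057916]
 [  0.           0.           1.        ]]
toolR [[ 0.965  0.261 -0.   ]
 [ 0.261 -0.965  0.002]
 [ 0.    -0.002 -1.   ]]
```

send_rows --pt "0 30 -13 0 -0.06" --pt "0 65 -28 0 -0.15" --pt "0 102 -43 0 -0.25" --pt "0 139 -59 0 -0.35" --pt "0 176 -75 0 -0.45" --pt "0 213 -90 0 -0.55" --pt "0 250 -106 0 -0.65" --pt "0 287 -122 0 -0.75" --pt "0 324 -137 0 -0.85" --pt "0 361 -153 0 -0.92" --pt "0 398 -169 0 -0.92" --pt "0 435 -184 0 -0.92"

```text
time: 1.1
tcp_pos: [0.5296, -0.2864, 0.4043]
orientation: [-0.0, 0.83, 0.558, -0.0]
contact_force: [1.0, -0.4, 0.4]
grip_width: 0.0879
```

Run:
```python
from h import *
o=get_obs();R=tcpR(o);d=R.T@(np.array([.584,-.2443,.35])-o['tcp_pos']);print(o['time'],o['tcp_pos'],R.round(3),d*1000,o['joints'],np.degrees(np.arctan2(R[1,0],R[0,0])))
```

```text
1.1 [ 0.52955011 -0.28636629  0.40432007] [[ 0.377  0.926 -0.001]
 [ 0.926 -0.377  0.001]
 [ 0.    -0.001 -1.   ]] [59.47491052 34.6239335  54.30424334] [-6.10444894e-01  3.62195039e-01  1.50588059e+00  4.48264403e-05
  1.27442503e+00 -2.23955857e-01] 67.85505202858712
```

send_rows --pt "0 30 17 25 0" --pt "0 59 34 54 0" --pt "0 59 34 54 0" --pt "0 59 34 54 0"

```text
time: 1.43
tcp_pos: [0.5824, -0.2445, 0.348]
orientation: [-0.002, 0.829, 0.559, -0.001]
contact_force: [-0.2, 0.0, -0.4]
grip_width: 0.0878
```

Run:
```python
from h import *
o=get_obs();c=get_calibration('wrist');im=get_image('wrist');save('w1',im);np.save('w1.npy',im)
print(o['time'],o['tcp_pos'],proj(c,[.584,-.2443,.09]))
import pickle;pickle.dump(c,open('w1.pkl','wb'))
```

```text
1.4333 [ 0.58241278 -0.24454255  0.34801861] [323.12726154 245.66654446]
```

View pics/w1.png

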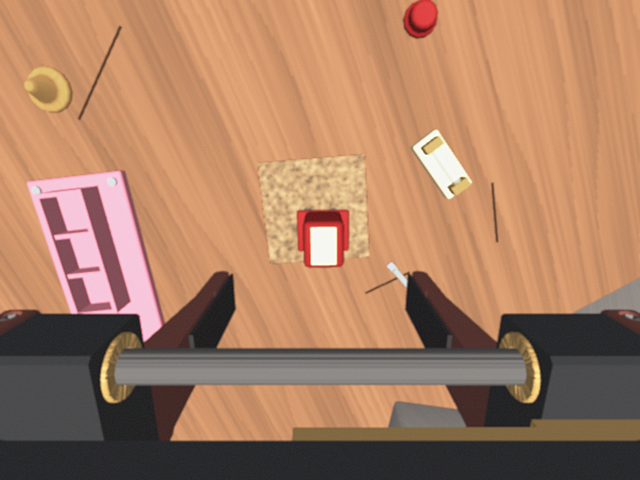

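The wrist view shows the clip at (323,245). Its guard sticks out left and right, along the jaw direction, so the grasp axis is right. Now the accurate yaw and centre.

Run:
```python
from h import *
import pickle
im=np.load('w1.npy');c=pickle.load(open('w1.pkl','rb'))
r=im.astype(int);R,G,B=r[...,0],r[...,1],r[...,2]
roi=np.zeros(R.shape,bool);roi[200:280,280:370]=1
lab=roi&(R>200)&(G>200)&(B>180)
red=roi&(R>90)&(G<45)&(B<60)
for nm,m in [('label',lab),('red+label',lab|red)]:
    cs,_=cv2.findContours(m.astype(np.uint8),cv2.RETR_EXTERNAL,cv2.CHAIN_APPROX_NONE);k=max(cs,key=cv2.contourArea)
    q=cv2.minAreaRect(k);print(nm,cv2.contourArea(k),q)
    b=cv2.boxPoints(q);W=np.array([ray(c,*p,.09) for p in b]);print(W.mean(0));
    for i in range(2):
        e=W[i+1]-W[i];print('edge',np.linalg.norm(e[:2])*1e3,np.degrees(np.arctan2(e[1],e[0])))
x=cv2.resize(im[195:275,275:375],(750,600),interpolation=cv2.INTER_CUBIC);save('w1c',x)
```

```text
label 891.0 ((323.0, 245.5), (37.0, 26.0), 90.0)
[ 0.5838804  -0.24434566  0.09      ]
edge 18.564288889247333 -21.93716087207738
edge 28.03874035947801 -111.28196880108521
red+label 891.0 ((323.0, 245.5), (37.0, 26.0), 90.0)
[ 0.5838804  -0.24434566  0.09      ]
edge 18.564288889247333 -21.93716087207738
edge 28.03874035947801 -111.28196880108521
```

View pics/w1c.png

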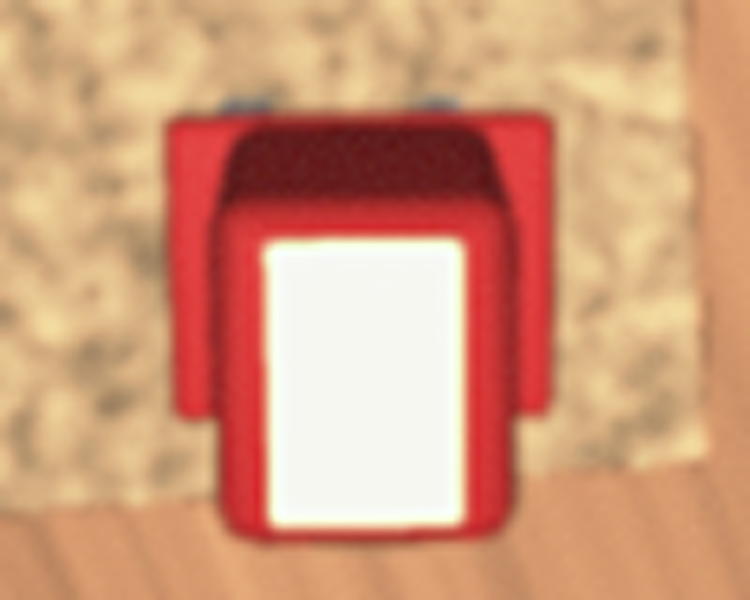

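Run:
```python
from h import *
o=get_obs();R=tcpR(o);print(o['time'],o['tcp_pos'],(R.T@(np.array([.5839,-.2444,.236])-o['tcp_pos'])*1000),o['contact_force'])
```

```text
1.4833 [ 0.58198864 -0.24584954  0.34956748] [  2.07689815   1.55693988 113.56315058] [-0.44186515 -0.29909645  0.78414055]
```

send_rows --pt "0 2 1.5 25 0" --pt "0 2 1.5 55 0" --pt "0 2 1.5 85 0" --pt "0 2 1.5 103 0" --pt "0 2 1.5 111 0" --pt "0 2 1.5 113 0" --pt "0 2 1.5 113 0"

```text
time: 2.07
tcp_pos: [0.5841, -0.2462, 0.2386]
orientation: [0.0, 0.83, 0.557, 0.0]
contact_force: [-0.2, -0.3, 0.6]
grip_width: 0.0878
```

Run:
```python
from h import *
im=get_image('wrist');save('w2',im);o=get_obs();print(o['tcp_pos'],o['contact_force'])
```

```text
[ 0.58456504 -0.24613693  0.23923157] [-0.01905579 -0.8474371  -0.59567193]
```

View pics/w2.png

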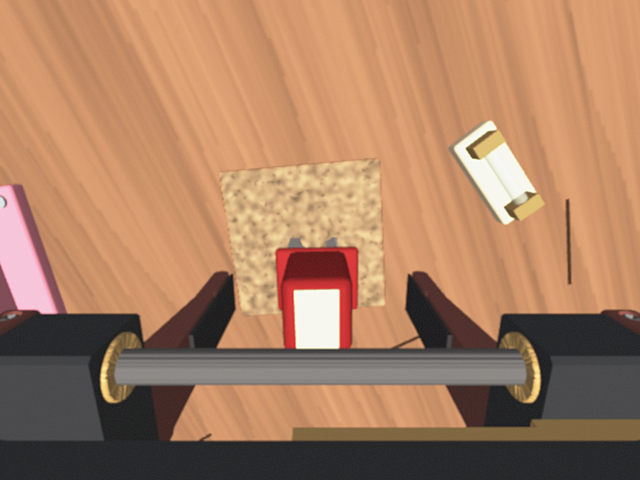

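send_rows --pt "0 0 0 4 0" --pt "255 0 0 4 0" --pt "255 0 0 4 0" --pt "255 0 0 4 0" --pt "255 0 0 4 0" --pt "255 0 0 4 0" --pt "255 0 0 4 0" --force 40

```text
time: 2.7
tcp_pos: [0.5844, -0.245, 0.2338]
orientation: [0.0, 0.83, 0.558, 0.0]
contact_force: [-0.3, 0.2, -0.8]
grip_width: 0.0511
```

Run:
```python
from h import *
o=get_obs();print(o['time'],o['tcp_pos'],o['contact_force'],o['wrist_torque'],o['grip_width'])
```

```text
2.7 [ 0.58437656 -0.24500658  0.23376942] [-0.27893107  0.16752105 -0.8015477 ] [-0.03208363 -0.0144065   0.00864309] 0.051108584676352986
```

Still closing (51 mm).

send_rows --pt "255 0 0 0 0" --pt "255 0 0 0 0" --pt "255 0 0 0 0" --pt "255 0 0 0 0" --pt "255 0 0 0 0" --pt "255 0 0 0 0" --pt "255 0 0 0 0"

```text
time: 3.28
tcp_pos: [0.5842, -0.245, 0.2337]
orientation: [-0.0, 0.83, 0.558, -0.0]
contact_force: [-0.8, 0.4, 1.7]
grip_width: 0.0296
```

send_rows --pt "255 0 0 -5 0" --pt "255 0 0 -20 0" --pt "255 0 0 -50 0" --pt "255 0 0 -85 0" --pt "255 14 -8 -115 0" --pt "255 42 -25 -126 0" --pt "255 75 -45 -126 -0.02" --pt "255 108 -64 -126 -0.04" --pt "255 141 -84 -126 -0.06" --pt "255 174 -103 -126 -0.078" --pt "255 207 -123 -126 -0.078" --pt "255 230 -137 -126 -0.078"

```text
time: 4.28
tcp_pos: [0.5431, 0.0224, 0.3598]
orientation: [-0.001, 0.807, 0.59, 0.0]
contact_force: [-0.1, 0.9, -1.8]
grip_width: 0.0298
```

send_rows --pt "255 16 -9 0 0" --pt "255 18 -10 0 0" --pt "255 18 -10 0 0" --pt "255 18 -10 0 0"

```text
time: 4.62
tcp_pos: [0.5404, 0.0393, 0.3598]
orientation: [0.0, 0.807, 0.59, 0.0]
contact_force: [0.1, -0.6, -2.2]
grip_width: 0.0295
```

Run:
```python
from h import *
import pickle
o=get_obs();c=get_calibration('wrist');im=get_image('wrist');save('w3',im);np.save('w3.npy',im)
pickle.dump((c,o),open('w3.pkl','wb'))
R=tcpR(o);print(o['time'],o['tcp_pos'],o['contact_force'],o['grip_width'],np.degrees(np.arctan2(R[1,0],R[0,0])))
```

```text
4.6167 [0.54042712 0.03932347 0.35983038] [ 0.07881658 -0.62713144 -2.18669063] 0.029548428810187627 72.32163679721104
```

View pics/w3.png

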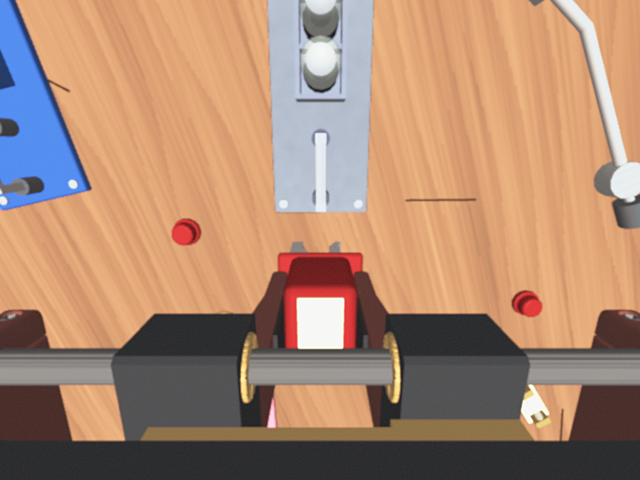

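The wrist view shows the clip held upright at (320,290) and the strap straight ahead at (320,130–208), with the stand edges nearly parallel to the tool x axis. Next I'll measure the strap position and yaw relative to the tool.

Run:
```python
from h import *
import pickle
im=np.load('w3.npy');c,o=pickle.load(open('w3.pkl','rb'));R=tcpR(o)
g=cv2.GaussianBlur(im,(3,3),0).astype(float)
# base plate edges: saturation (wood is saturated)
hsv=cv2.cvtColor(im,cv2.COLOR_RGB2HSV);sat=hsv[...,1]<90
L=[];Rr=[]
for v in range(20,205,5):
    u=np.where(sat[v,250:400])[0]+250
    L.append(ray(c,u.min(),v,.01 ));Rr.append(ray(c,u.max()+1,v,.01))
def tool(p): return R.T@(np.asarray(p)-o['tcp_pos'])
L=np.array([tool(p) for p in L]);Rr=np.array([tool(p) for p in Rr])
for nm,P in (('L',L),('R',Rr)):
    k=np.polyfit(P[:,0],P[:,1],1);res=P[:,1]-np.polyval(k,P[:,0]);print(nm,'slope deg',np.degrees(np.arctan(k[0])),'y at x=.05',np.polyval(k,.05)*1e3,res.std()*1e3)
# strap edges
print(im[170,305:337].mean(1).round())
for z in (.052,.061,.070):
  P=[]
  for v in range(150,195,5):
    row=g[v,300:342].mean(1);d=np.diff(row);a=300.5+d.argmax();b=300.5+d.argmin()
    if v in(150,190):print(v,a,b)
    P.append((tool(ray(c,a,v,z))+tool(ray(c,b,v,z)))/2)
  P=np.array(P);k=np.polyfit(P[:,0],P[:,1],1);print('strap',z,P[:,1].mean()*1e3,np.degrees(np.arctan(k[0])))
  print('ends x',[tool(ray(c,320.5,v,z))[0]*1e3 for v in (133,206)])
# guard edges & foot of clip
x=cv2.resize(im[115:265,260:380],(480,600),interpolation=cv2.INTER_CUBIC);save('w3c',x)
r=im.astype(int);red=(r[...,0]>90)&(r[...,1]<60)&(r[...,2]<70)
u=np.where(red[258,260:380])[0]+260;print('guard',u.min(),u.max(),[tool(ray(c,q,258,o['tcp_pos'][2]-.1655-.021))*1e3 for q in(u.min(),u.max()+1)])
```

```text
L slope deg -0.04029122879956221 y at x=.05 -43.83101257068806 0.2584362713301696
R slope deg -0.12847682311304878 y at x=.05 46.16777401383799 0.2706644546766219
[193. 193. 192. 193. 194. 193. 195. 193. 194. 194. 210. 230. 238. 238.
 238. 238. 235. 235. 235. 235. 221. 196. 191. 194. 195. 195. 194. 194.
 194. 196. 195. 194.]
150 315.5 325.5
190 315.5 325.5
strap 0.052 0.8284999239415203 -0.01629951013478692
ends x [np.float64(79.80856002173225), np.float64(20.53978584820732)]
150 315.5 325.5
190 315.5 325.5
strap 0.061 0.8115516941374539 -0.01629951013479717
ends x [np.float64(79.61962997724139), np.float64(22.200521193874895)]
150 315.5 325.5
190 315.5 325.5
strap 0.07 0.7946034643333869 -0.016299510134700514
ends x [np.float64(79.43069993275054), np.float64(23.861256539542495)]
guard 279 361 [array([ 15.9321866 , -20.66921278, 186.48164488]), array([ 15.91178487,  21.90011117, 186.50747193])]
```

View pics/w3c.png

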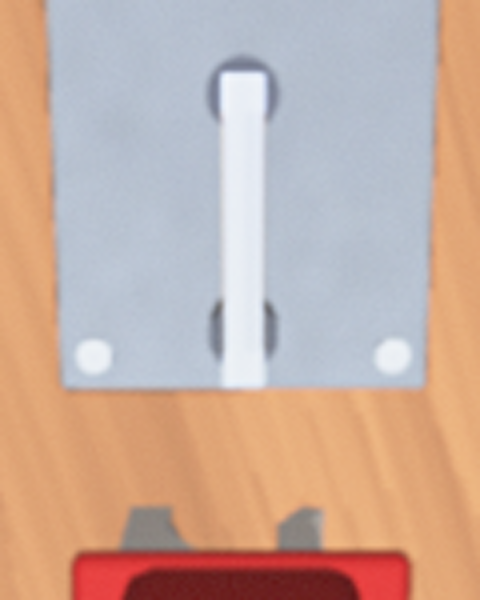

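Run:
```python
from h import *
import pickle
cw,o=pickle.load(open('w3.pkl','rb'));R=tcpR(o);cs=get_calibration('scene')
ed=R.T@(ray(cw,320,211.5,.01)-o['tcp_pos']);print('plate edge x',ed[0]*1e3,'loop x',ed[0]*1e3+43)
for h in range(42,62,3):
    m=R@np.array([ed[0]+.043,.0008,0])+o['tcp_pos'];m[2]=.01+h*1e-3
    a=m+R@[.028,0,0];b=m-R@[.028,0,0]
    print(h,[((proj(cs,p)-[310,170])*4+1.5).round(1).tolist() for p in (b,a)])
```

```text
plate edge x 7.351588048415994 loop x 50.35158804841599
42 [[107.5, 212.5], [203.5, 174.5]]
45 [[107.7, 207.6], [203.8, 169.7]]
48 [[107.9, 202.8], [204.1, 164.9]]
51 [[108.1, 198.0], [204.5, 160.1]]
54 [[108.3, 193.1], [204.8, 155.2]]
57 [[108.5, 188.2], [205.1, 150.4]]
60 [[108.7, 183.3], [205.5, 145.5]]
```

send_rows --pt "255 20 0.1 0 0" --pt "255 44 0.2 0 0" --pt "255 51 0.2 10 0" --pt "255 51 0.2 30 0" --pt "255 51 0.2 42 0" --pt "255 51 0.2 45 0" --pt "255 51 0.2 45 0"

```text
time: 5.25
tcp_pos: [0.5555, 0.0872, 0.3132]
orientation: [-0.001, 0.808, 0.589, -0.001]
contact_force: [-0.3, 0.2, -1.3]
grip_width: 0.0303
```

Run:
```python
from h import *
import pickle
c=get_calibration('wrist');im=get_image('wrist');save('w4',im)
o=get_obs();print(o['time'],o['tcp_pos'],o['contact_force'],o['wrist_torque'])
s=get_image('scene');save('s4',cv2.resize(s[140:290,300:460],(640,600),interpolation=cv2.INTER_CUBIC))
```

```text
5.3 [0.55593689 0.0873973  0.3142101 ] [-0.89316969 -0.0602469  -1.34407109] [-0.0078705  -0.0528939  -0.00703367]
```

View pics/w4.png

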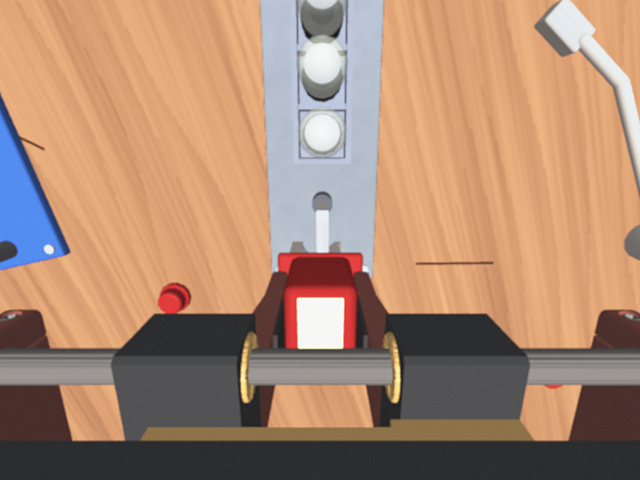

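View pics/s4.png

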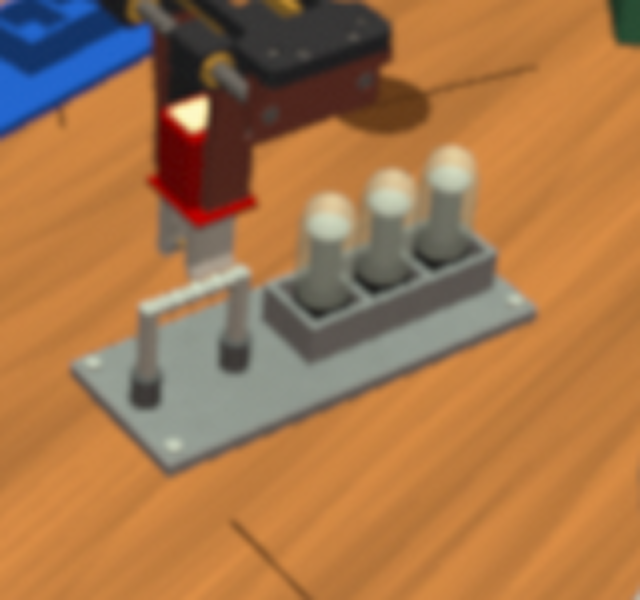

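The clip straddles the strap: legs at (300,247) and (340,247), strap at 322. The scene view puts the strap top about 56 mm above the base plate. I'll descend gently from here.

send_rows --pt "255 0 0 6 0" --pt "255 0 0 12 0" --pt "255 0 0 16 0" --pt "255 0 0 19 0" --pt "255 0 0 20 0" --pt "255 0 0 20 0"

```text
time: 5.85
tcp_pos: [0.5557, 0.0884, 0.2943]
orientation: [-0.0, 0.807, 0.59, -0.0]
contact_force: [-0.9, -0.1, -1.3]
grip_width: 0.0299
```

send_rows --pt "255 0 0 1.5 0" --pt "255 0 0 3 0" --pt "255 0 0 4.5 0" --pt "255 0 0 6 0"

```text
time: 6.18
tcp_pos: [0.5564, 0.0883, 0.2893]
orientation: [0.0, 0.807, 0.59, 0.001]
contact_force: [-0.2, -0.4, 3.2]
grip_width: 0.0297
```

send_rows --pt "255 0 0 1.5 0" --pt "255 0 0 3 0" --pt "255 0 0 4 0"

```text
time: 6.43
tcp_pos: [0.5556, 0.0885, 0.2845]
orientation: [-0.0, 0.808, 0.59, -0.0]
contact_force: [-1.4, 1.2, 2.3]
grip_width: 0.0297
```

Run:
```python
from h import *
o=get_obs();print(o['time'],o['tcp_pos'],o['contact_force'],o['wrist_torque'])
```

```text
6.4333 [0.55558429 0.0884626  0.28450464] [-1.42324125  1.21063706  2.33028362] [ 0.10909355  0.26344457 -0.00492072]
```

Gate contact came at TCP z ≈ 0.29 with about 4 N. Continuing.

send_rows --pt "255 0 0 1.5 0" --pt "255 0 0 3 0" --pt "255 0 0 4.5 0" --pt "255 0 0 6 0"

```text
time: 6.77
tcp_pos: [0.5555, 0.0883, 0.2782]
orientation: [-0.0, 0.807, 0.59, -0.0]
contact_force: [-1.5, -0.2, 1.6]
grip_width: 0.0299
```

send_rows --pt "255 0 0 1 0" --pt "255 0 0 2 0" --pt "255 0 0 3 0" --pt "255 0 0 4 0"

```text
time: 7.1
tcp_pos: [0.5555, 0.0883, 0.2743]
orientation: [-0.0, 0.807, 0.59, -0.0]
contact_force: [-2.9, 0.7, -0.4]
grip_width: 0.0296
```

Run:
```python
from h import *
o=get_obs();print(o['time'],o['tcp_pos'],o['contact_force'],o['wrist_torque'])
im=get_image('wrist');save('w5',cv2.resize(im[180:300,240:400],(800,600)))
```

```text
7.1 [0.55551344 0.08834739 0.27426362] [-2.86762491  0.7317975  -0.41552309] [0.13264289 0.47495323 0.06891079]
```

View pics/w5.png

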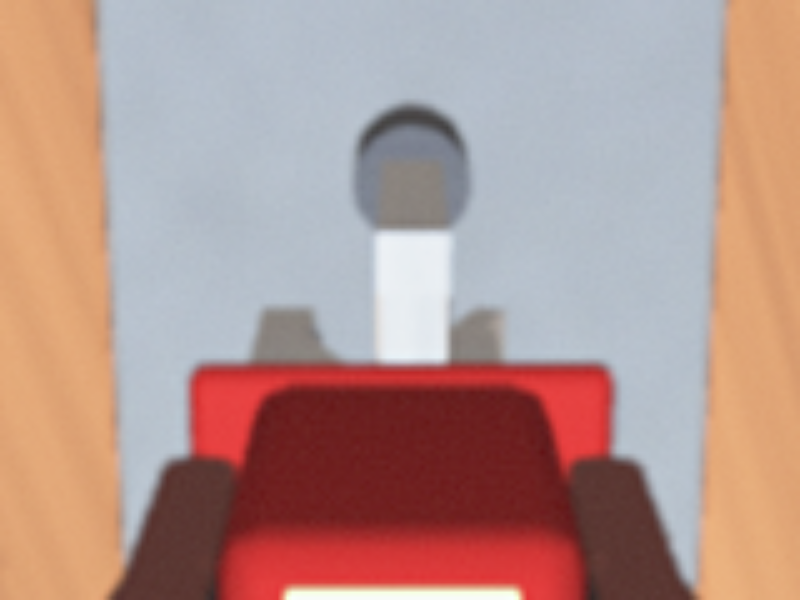

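The strap sits about 1 mm to the right of the clip's centre, and a 3 N side force agrees. I'll shift +1 mm in tool y and continue.

send_rows --pt "255 0 0.5 0 0" --pt "255 0 1 0 0" --pt "255 0 1 0 0"

```text
time: 7.4
tcp_pos: [0.556, 0.0882, 0.274]
orientation: [-0.001, 0.808, 0.59, -0.001]
contact_force: [-4.5, 3.0, -5.2]
grip_width: 0.0295
```

send_rows --pt "255 0 0 1 0" --pt "255 0 0 2 0" --pt "255 0 0 3 0" --pt "255 0 0 3 0"

```text
time: 7.73
tcp_pos: [0.5572, 0.088, 0.2718]
orientation: [0.0, 0.808, 0.59, 0.0]
contact_force: [-3.2, 1.2, -1.8]
grip_width: 0.0297
```

Run:
```python
from h import *
o=get_obs();print(o['time'],o['tcp_pos'],o['contact_force'],o['wrist_torque'])
```

```text
7.7333 [0.557183   0.08797593 0.27183991] [-3.20056732  1.19309908 -1.84687112] [0.21208447 0.49685725 0.03823464]
```

send_rows --pt "255 0 0 1 0" --pt "255 0 0 2 0" --pt "255 0 0 2 0"

```text
time: 7.98
tcp_pos: [0.5577, 0.0879, 0.2699]
orientation: [0.001, 0.807, 0.59, 0.001]
contact_force: [0.1, -0.9, -1.1]
grip_width: 0.0301
```

send_rows --pt "255 0 0 1 0" --pt "255 0 0 2 0" --pt "255 0 0 2 0"

```text
time: 8.23
tcp_pos: [0.5573, 0.088, 0.2677]
orientation: [0.0, 0.807, 0.59, 0.0]
contact_force: [0.2, 0.2, -1.8]
grip_width: 0.0297
```

Run:
```python
from h import *
o=get_obs();print(o['time'],o['tcp_pos'],o['contact_force'],o['wrist_torque'])
im=get_image('wrist');save('w6',cv2.resize(im[180:300,240:400],(800,600)))
im=get_image('scene');save('s6',cv2.resize(im[170:260,310:430],(800,600),interpolation=cv2.INTER_CUBIC))
```

```text
8.2333 [0.55729336 0.08795814 0.26771138] [ 0.1778682   0.19442815 -1.75382886] [ 0.02518007 -0.05686468  0.0421836 ]
```

View pics/w6.png

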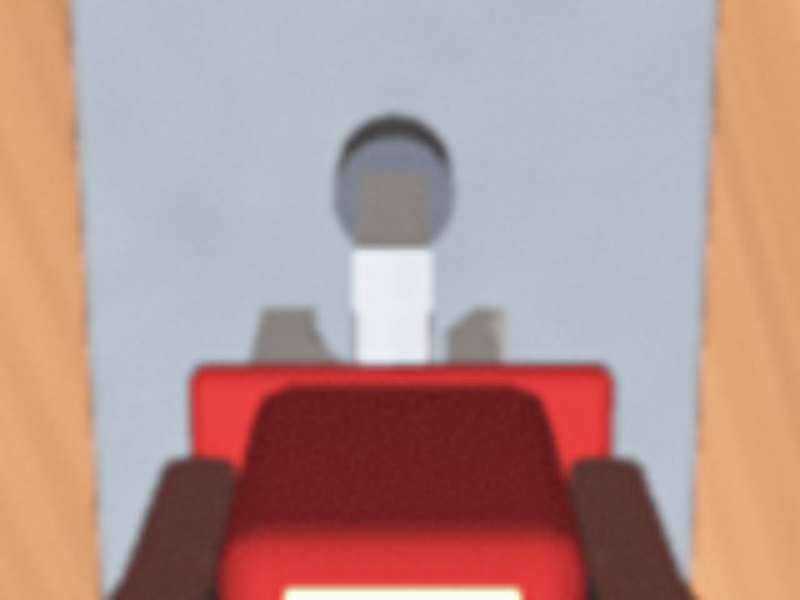

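View pics/s6.png

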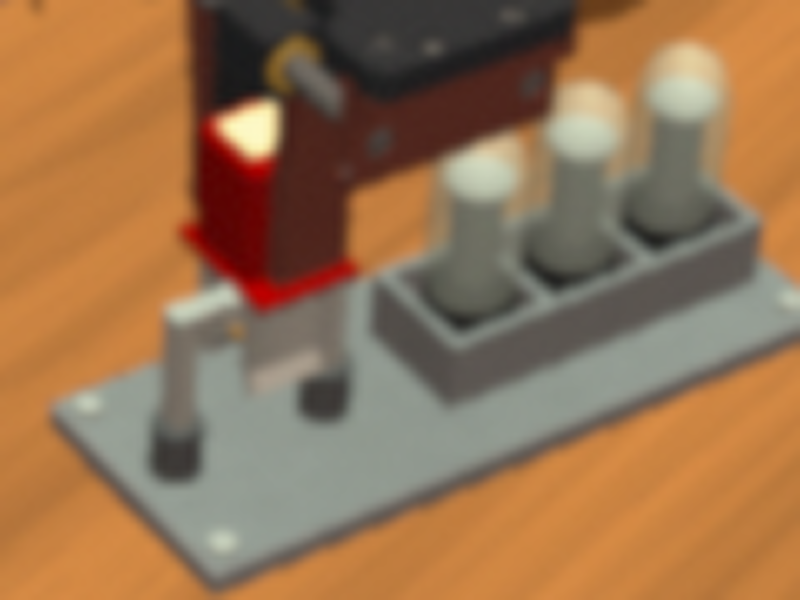

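The side force has vanished and a brass glint shows under the strap at (237,330), so the gate probably snapped shut. The strap is now about 1 mm left of centre, so I'll shift back 0.8 mm and press home lightly.

send_rows --pt "255 0 -0.8 0 0" --pt "255 0 -0.8 0.5 0" --pt "255 0 -0.8 1 0" --pt "255 0 -0.8 1 0"

```text
time: 8.67
tcp_pos: [0.5561, 0.0883, 0.2666]
orientation: [-0.0, 0.807, 0.59, 0.0]
contact_force: [0.1, -0.6, -2.1]
grip_width: 0.0298
```

send_rows --pt "255 0 0 0.5 0" --pt "255 0 0 1 0" --pt "255 0 0 1 0"

```text
time: 8.92
tcp_pos: [0.5561, 0.0883, 0.2657]
orientation: [-0.0, 0.807, 0.59, 0.0]
contact_force: [0.7, -0.1, -1.9]
grip_width: 0.0299
```

send_rows --pt "255 0 0 0.5 0" --pt "255 0 0 1 0" --pt "255 0 0 1 0"

```text
time: 9.17
tcp_pos: [0.5561, 0.0883, 0.2656]
orientation: [0.0, 0.807, 0.59, 0.0]
contact_force: [-3.2, -0.6, 8.3]
grip_width: 0.0303
```

send_rows --pt "255 0 0 0.5 0" --pt "255 0 0 0.5 0"

```text
time: 9.33
tcp_pos: [0.5561, 0.0883, 0.2656]
orientation: [0.0, 0.807, 0.59, 0.0]
contact_force: [-3.7, -1.3, 12.6]
grip_width: 0.0298
```

Home at z = 0.2656 with about 14 N of push. Now the tug: up roughly 15 mm, then feel for the gate.

send_rows --pt "255 0 0 -2 0" --pt "255 0 0 -4 0" --pt "255 0 0 -7 0" --pt "255 0 0 -10 0" --pt "255 0 0 -12 0" --pt "255 0 0 -13.5 0" --pt "255 0 0 -13.5 0"

```text
time: 9.92
tcp_pos: [0.5562, 0.0883, 0.278]
orientation: [0.0, 0.808, 0.59, 0.0]
contact_force: [0.7, 0.5, -2.7]
grip_width: 0.0298
```

send_rows --pt "255 0 0 -1 0" --pt "255 0 0 -2 0" --pt "255 0 0 -2 0"

```text
time: 10.17
tcp_pos: [0.5561, 0.0883, 0.2798]
orientation: [-0.0, 0.807, 0.59, 0.0]
contact_force: [-0.1, 0.6, -2.2]
grip_width: 0.03
```

send_rows --pt "255 0 0 -0.5 0" --pt "255 0 0 -1 0" --pt "255 0 0 -1 0"

```text
time: 10.42
tcp_pos: [0.5561, 0.0883, 0.2807]
orientation: [-0.0, 0.808, 0.59, -0.0]
contact_force: [0.0, 0.4, -2.2]
grip_width: 0.0299
```

send_rows --pt "255 0 0 -0.5 0" --pt "255 0 0 -0.5 0"

```text
time: 10.58
tcp_pos: [0.556, 0.0883, 0.281]
orientation: [-0.0, 0.808, 0.59, -0.0]
contact_force: [0.6, -0.6, -4.2]
grip_width: 0.0296
```

Contact with the gate at z = 0.281, which is 15.4 mm of lift. Pulling a bit more.

send_rows --pt "255 0 0 -0.4 0" --pt "255 0 0 -0.6 0" --pt "255 0 0 -0.6 0"

```text
time: 10.83
tcp_pos: [0.5559, 0.0883, 0.2814]
orientation: [-0.0, 0.808, 0.59, -0.0]
contact_force: [0.8, 0.5, -7.3]
grip_width: 0.0298
```

Run:
```python
from h import *
o=get_obs();print(o['time'],o['tcp_pos'],o['contact_force'],o['wrist_torque'])
im=get_image('scene');save('s7',cv2.resize(im[170:260,310:430],(800,600),interpolation=cv2.INTER_CUBIC))
```

```text
10.8333 [0.55592666 0.08827674 0.28136944] [ 0.8298507   0.53321177 -7.28161008] [ 0.00235848 -0.28432482 -0.02874291]
```

View pics/s7.png

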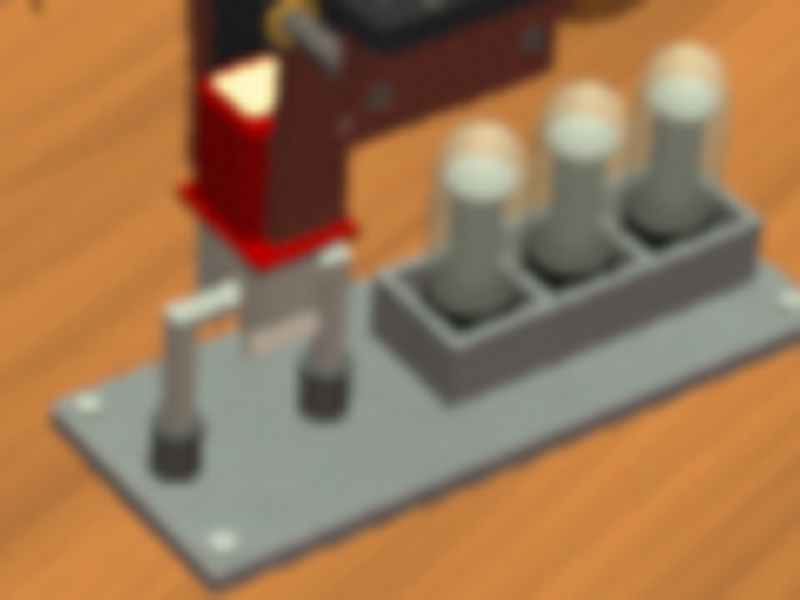

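About 5.2 N net so far. A touch more puts it clearly inside 5–12 N.

send_rows --pt "255 0 0 -0.3 0" --pt "255 0 0 -0.5 0" --pt "255 0 0 -0.5 0" --pt "255 0 0 -0.5 0"

```text
time: 11.22
tcp_pos: [0.5559, 0.0883, 0.2818]
orientation: [-0.0, 0.808, 0.59, -0.0]
contact_force: [2.4, 0.6, -15.8]
grip_width: 0.0299
```

send_rows --pt "255 0 0 1 0" --pt "255 0 0 3 0" --pt "255 0 0 6 0" --pt "255 0 0 9 0" --pt "255 0 0 12 0" --pt "255 0 0 14 0" --pt "255 0 0 15.5 0" --pt "255 0 0 15.5 0"

```text
time: 11.88
tcp_pos: [0.556, 0.0883, 0.2665]
orientation: [-0.0, 0.807, 0.59, -0.0]
contact_force: [0.2, -2.1, -1.4]
grip_width: 0.0299
```

send_rows --pt "255 0 0 0.5 0" --pt "255 0 0 1 0" --pt "255 0 0 1 0"

```text
time: 12.13
tcp_pos: [0.5561, 0.0883, 0.2658]
orientation: [-0.0, 0.807, 0.59, 0.0]
contact_force: [-0.1, -0.4, -1.2]
grip_width: 0.03
```

send_rows --pt "255 0 0 0.3 0" --pt "255 0 0 0.6 0" --pt "255 0 0 0.6 0"

```text
time: 12.38
tcp_pos: [0.5561, 0.0883, 0.2657]
orientation: [0.0, 0.807, 0.59, 0.0]
contact_force: [-1.6, -0.1, 5.2]
grip_width: 0.03
```

Run:
```python
from h import *
im=get_image('wrist');save('w8',cv2.resize(im[180:300,240:400],(800,600)))
im=get_image('scene');save('s8',cv2.resize(im[170:260,310:430],(800,600),interpolation=cv2.INTER_CUBIC))
o=get_obs();print(o['time'],o['tcp_pos'],o['contact_force'],o['wrist_torque'])
```

```text
12.4833 [0.55612171 0.08829415 0.2656773 ] [-1.78119777 -0.34904221  4.88423105] [-0.09772752  0.36780722 -0.03548286]
```

View pics/w8.png

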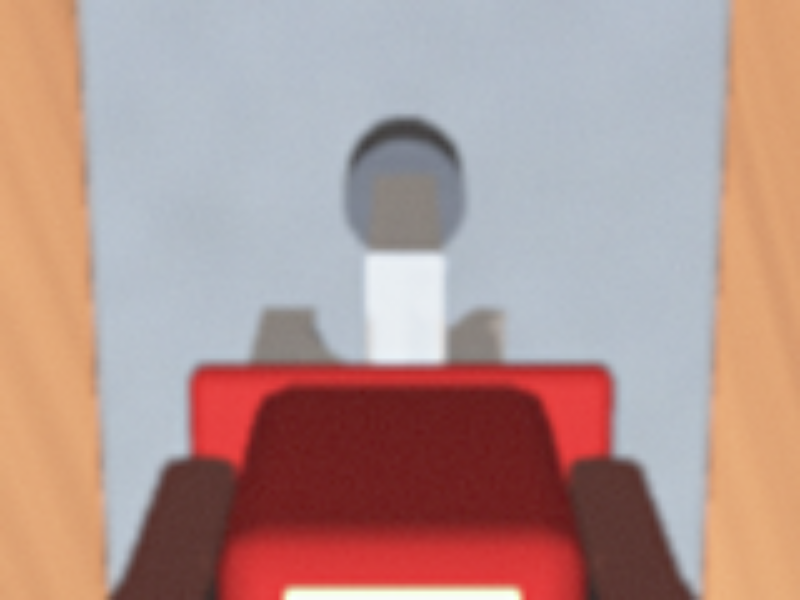

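View pics/s8.png

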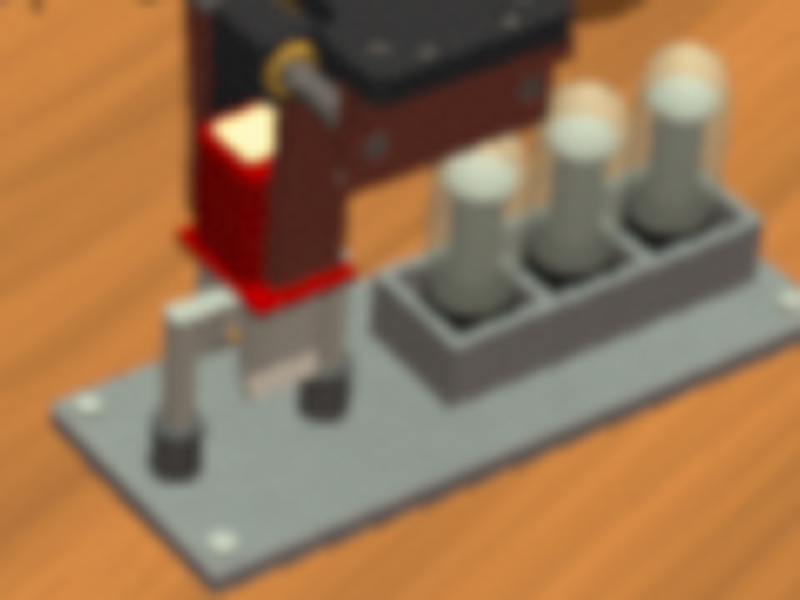

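The clip is seated with a light preload of about 6 N, with brass visible under the strap at (235,333). I'll ease off and open gradually.

send_rows --pt "255 0 0 -0.3 0" --pt "255 0 0 -0.4 0" --pt "172 0 0 -0.4 0" --pt "168 0 0 -0.4 0" --pt "164 0 0 -0.4 0" --pt "160 0 0 -0.4 0" --pt "150 0 0 -0.4 0" --pt "140 0 0 -0.4 0" --pt "120 0 0 -0.4 0" --pt "100 0 0 -0.4 0" --pt "80 0 0 -0.4 0" --pt "80 0 0 -0.4 0" --force 10

```text
time: 13.48
tcp_pos: [0.5561, 0.0883, 0.2656]
orientation: [-0.0, 0.808, 0.59, 0.0]
contact_force: [-0.3, 0.3, -0.4]
grip_width: 0.0598
```

Run:
```python
from h import *
im=get_image('wrist');save('w9',im)
o=get_obs();print(o['time'],o['tcp_pos'],o['contact_force'],o['grip_width'])
```

```text
13.5333 [0.55610862 0.08827357 0.26559843] [ 0.24315005 -0.71058661 -0.02260124] 0.060009862548023596
```

View pics/w9.png

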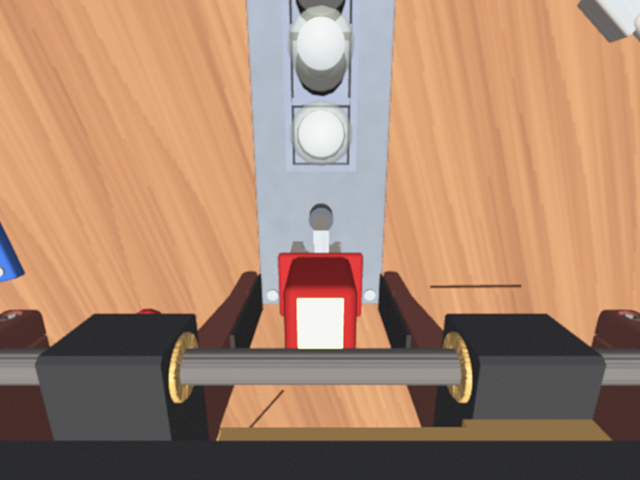

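The clip stands free and upright, with both fingers clear. Retreating straight up.

send_rows --pt "60 0 0 -3 0" --pt "60 0 0 -12 0" --pt "60 0 0 -28 0" --pt "60 0 0 -50 0" --pt "60 0 0 -75 0" --pt "60 0 0 -100 0" --pt "60 -20 0 -120 0" --pt "60 -50 0 -130 0" --pt "60 -80 0 -130 0" --pt "60 -80 0 -130 0"

```text
time: 14.37
tcp_pos: [0.5307, 0.0088, 0.3974]
orientation: [0.001, 0.808, 0.589, -0.0]
contact_force: [0.0, 0.1, -0.2]
grip_width: 0.0672
```

Run:
```python
from h import *
im=get_image('wrist');save('w10',im)
im=get_image('scene');save('s10',cv2.resize(im[170:260,310:430],(800,600),interpolation=cv2.INTER_CUBIC))
save('s10f',im)
```

```text
(no output)
```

View pics/w10.png

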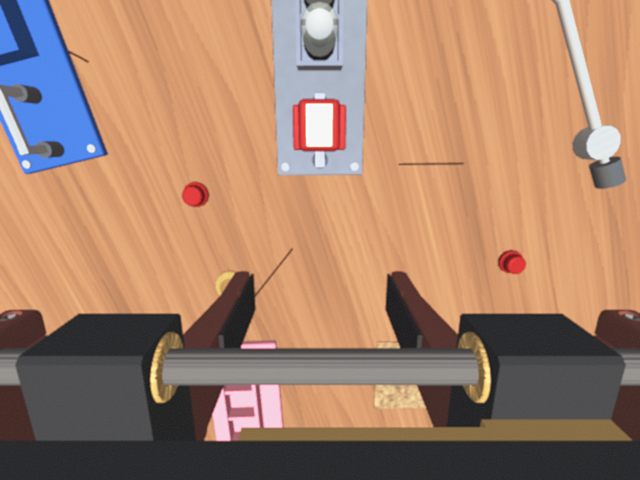

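View pics/s10.png

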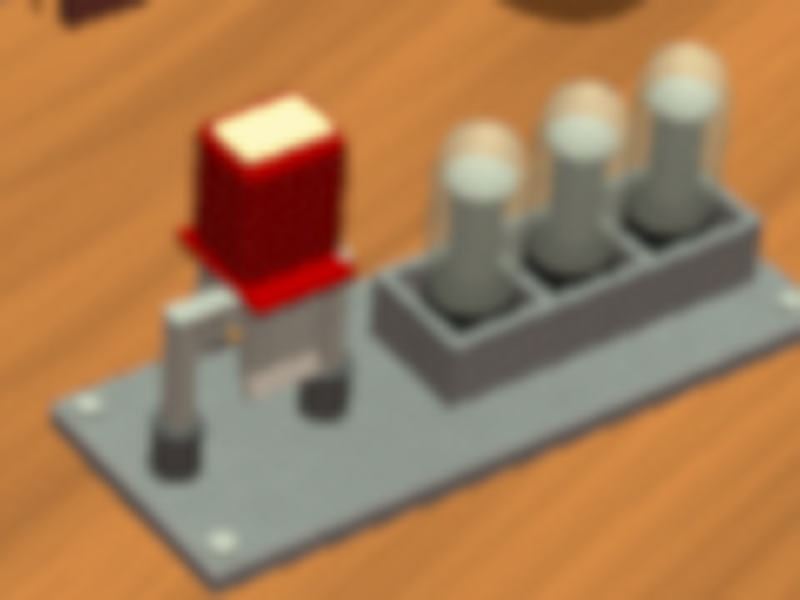

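View pics/s10f.png

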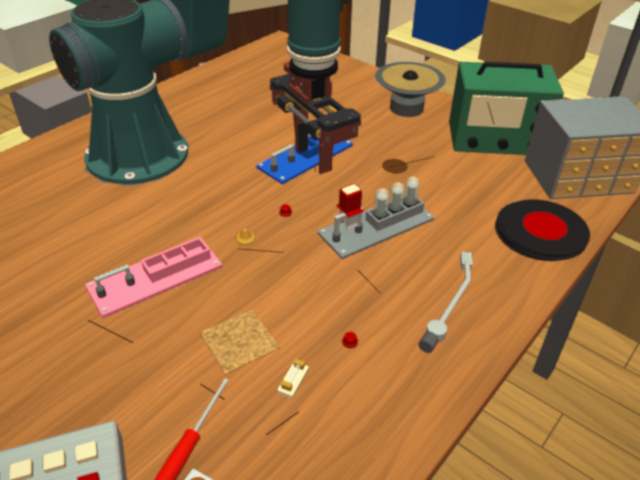

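The wrist view shows the clip upright on the strap at (320,125), and the scene crop shows the brass gate below the strap at (233,333). The tubes and other items have not moved.

```bash
python3 -c "
from bench import *
print(job_done())"
```

```text
the job is handed in; nothing more can be done
None
```

The red-handled clip is on the grey stand's strap loop, upright and released. I handed the job in at about 14.5 s on the robot's clock.

- **Push home:** I gripped the clip from its cork pad and lowered it over the strap. The gate opened at about 4 N. When it flicked shut the side force vanished, and the strap seated in the throat at about 14 N, with its top about 58 mm above the base plate.
- **Tug:** The gate took up the pull after about 15.4 mm of lift. The pull was about 5 N net, but the last small increment read about 14 N net. That is slightly over the suggested 5–12 N, but well under the 35 N limit.
- **Settle and release:** I put the clip back down with about 6 N of preload, eased off, opened the fingers gradually and retreated straight up.

**Last checks:** The pictures show the clip upright on the strap with brass visible beneath it. The gripper is clear, and the tubes and other items look unmoved. I saw the gate only as a small brass spot in a low-resolution picture; the tug is the stronger evidence that it is shut.

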